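# Shut the tagged air outlet in the manifold box

## Robot

A 6-joint arm with a two-finger parallel gripper is mounted at the origin on a cart in front of the work surface, level with it; the furniture and walls round the work are solid. World frame = base frame: x ahead of the robot, y to its left, z up, the work surface at z = 0. Lengths are in m, angles in rad, forces in N, time in s.
With the tool pointing down it reaches from about 0.3 to 0.775 m from the base axis. Payload 14.6 kg.
Tool frame: the origin (TCP) lies midway between the tips of the shut fingers; the grasp point (between the pads) lies 19 mm behind it; z points along the fingers, y is the line along which they close (so a half turn about z gives the same grasp; the last joint's range is limited). The gripper opens to 94 mm and grips with 3 to 60 N. Pads are 16 mm wide; open, the fingers measure 119 mm over their backs; the gripper's body (75 mm by 177 mm) begins 78 mm behind the grasp point.
Start: joints at [-1.259, 0.3, 1.521, -0, 1.321, -0.067], TCP at [0.203, -0.511, 0.205] pointing down, gripper open.
Joint ranges: [-3.03, 3.03], [-0.79, 2.21], [0.23, 2.52], [-1.04, 4.18], [0, 3.07], [-2.55, 2.55]. Speed limits (rad/s): [2.22, 2.22, 2.57, 3.14, 3.14, 3.14].

## Interface

Orientations are given as a unit quaternion [w, x, y, z].
In Python, from station import movep, move_l, move_joints, move_gripper, hold, solve_ik, snapshot, get_calibration, PlanningError, sign_off, read_clock, read_joint_positions, read_joint_vel, read_joint_torque, read_eef_pos, read_tool_rot, read_contact_force, read_torque, read_finger_gap, read_finger_force gives the robot as it stands. Calls block until the motion is done:
- movep(position, orientation): joint-space move of the TCP to a pose.
- move_l(position, attitude=None, v=0.15, guard=None): straight line of the TCP; attitude=None keeps the orientation; v is the mean speed in m/s. With guard (N) it stops when the force on the tool has changed by that much, and returns True; else False.
- move_joints(angles): joint-space move.
- move_gripper(opening, f_grip=None): finger opening in m; f_grip is the grip in N (None keeps the last); returns when the fingers have stopped.
- hold(seconds).
- solve_ik(position, orientation): joint angles nearest the present ones, or None.
- snapshot(name): name is "scene" or "top" or "wrist"; returns the picture (480x640x3 uint8, red, green, blue); there is no depth.
- get_calibration(name): a dict with "vfov" (degrees; the focal length in pixels is half the picture's height over the tangent of half this angle, whatever the lens; pixels are square), "cx", "cy" (the principal point, pixels), "distortion" ([k1, k2, p1, p2, k3] as OpenCV has them; the pictures are not rectified), "view" (4x4, takes a point from world to camera coordinates); the wrist camera has in their place "tool_from_camera" (4x4, takes a point from camera to tool coordinates, whose origin is the TCP and whose axes are the flange's). Camera axes: x right, y down, z forward; pixel columns grow to the right and rows downward; lengths in m; the calibration is good to about 2 mm. A picture is of the moment at which its call begins: read the wrist's pose just before it. get_calibration takes no time and is no camera call.
A pose or a line that the arm cannot do raises PlanningError and nothing moves.
- sign_off(): hands the job in; it is judged then, once.
Readings, each from a call of its own:
- read_clock(): time.
- read_joint_positions(): joint angles.
- read_joint_vel(): joint speeds.
- read_joint_torque(): joint torques, N m.
- read_eef_pos(): TCP position.
- read_tool_rot(): TCP orientation.
- read_contact_force(): force on the tool from outside, world axes, zero at the start.
- read_torque(): the same for the moment, N m.
- read_finger_gap(): finger opening in m.
- read_finger_force(): force on a finger pad.
Only numpy, scipy, OpenCV 4.12 (cv2) and the standard library are available. Lean on these libraries where they do the work, as an engineer would, in place of code of your own. Each camera call takes 0.05 s, during which the arm holds its last target. There are 200 camera calls.

## Task

The compressed-air outlet whose valve carries a round metal tag is out of service and has to be shut off. With the fingertips only, push the sliding cover of the grey air manifold box all the way open to its stop, push the tagged valve's lever a quarter turn clockwise until it stands square across its pipe against its stop, and then push the cover all the way closed again so that the levers cannot be knocked. Grip and lift nothing, leave the other two valves open, and do not disturb the tools lying round the box.

Things in the scene. Friction and masses are not known exactly. Their poses are not given: they have to be found in the camera images.
- air_box: air manifold box fixed to the bench: grey sheet steel, 150 (its x) x 420 (its y) x 98 mm high, open top with rails on both long walls. Origin: centre of the underside. x points away from the robot (but for its yaw), y left, z up. Outlet couplers stick out in front to x = -125 mm, 57 mm high; a supply pipe off the left end reaches y = 270 mm, 55 mm high.
- bay (a point): centre of the valve bay at the level of the cover's top (94 mm): the left 260 mm of the box, y = -53 to 206 mm and x = -71 to 71 mm of the box; box axes. Rails and left end wall rise to 98 mm. Right of it is a deck 72 mm high over which the cover runs. The three valves stand 76 mm apart along the bay.
- cover (a joint): opening of the flat aluminium cover (140 x 262 x 3 mm, top face 94 mm above the bench), m: 0 = closed against the left end wall, hiding the bay; slides to the right (box -y) to its stop at 0.275 = fully open, its left edge then at box y = -71 mm and its right end out past the box. Captive in its rails. About 3 N moves it; it stays where left.
- well (a point): centre of the mouth of the finger well pressed into the cover, level with the cover's top face (94 mm): a flat-bottomed recess 80 mm along the box's x, 56 mm along its y, 16 mm deep. Moves with the cover: box y = 123 mm minus the opening. Same axes as the box.
- tagged_lever (a joint): turn of the marked valve's lever: the valve with a round metal tag, 36 mm across, under its stem nut; it may be any of the three. In rad: 0 = open, lever along its pipe, pointing to the box's front (-x); grows clockwise seen from above, tip going round by the left; 1.571 = shut, at its stop, square across the pipe, pointing left (box +y). Stays where left; about 5 N on the tip turns it.
- tagged_push (a point): point on the top face of that lever, on its centre line, 42 mm out from its stem, 68 mm above the bench. Its x points from the tip back to the stem, z up; turns with the lever. The lever is a flat steel bar 14 mm wide, 5 mm thick, its rounded tip 55 mm from the stem axis; 12 mm of free space under it.
- tagged_stem (a point): point on the upright stem axis about which the marked lever turns, level with the lever's top face (68 mm); fixed in the box, box axes
- plain_a_lever (a joint): turn of the lever of one of the two valves without a tag (bare nut on the stem). In rad: 0 = open, lever along its pipe, pointing to the box's front (-x); grows clockwise seen from above, tip going round by the left; 1.571 = shut, at its stop, square across the pipe, pointing left (box +y). Stays where left; about 5 N on the tip turns it.
- plain_a_push (a point): point on the top face of that lever, on its centre line, 42 mm out from its stem, 68 mm above the bench. Its x points from the tip back to the stem, z up; turns with the lever. The lever is a flat steel bar 14 mm wide, 5 mm thick, its rounded tip 55 mm from the stem axis; 12 mm of free space under it.
- plain_b_lever (a joint): turn of the lever of the other valve without a tag. In rad: 0 = open, lever along its pipe, pointing to the box's front (-x); grows clockwise seen from above, tip going round by the left; 1.571 = shut, at its stop, square across the pipe, pointing left (box +y). Stays where left; about 5 N on the tip turns it.
- plain_b_push (a point): point on the top face of that lever, on its centre line, 42 mm out from its stem, 68 mm above the bench. Its x points from the tip back to the stem, z up; turns with the lever. The lever is a flat steel bar 14 mm wide, 5 mm thick, its rounded tip 55 mm from the stem axis; 12 mm of free space under it.
- wrench: a flat open-ended steel wrench, 237 mm long, 13 mm thick, lying off the right-hand end of the box; a loose bystander. Origin: centre of its underside.
- screwdriver: a screwdriver with a black handle, 201 mm long, 28 mm thick, lying in front of the right half of the box; a loose bystander. Origin: centre of its underside.
- marker: a green and white marker pen, 135 mm long, 16 mm thick, lying in front of the outlets; a loose bystander. Origin: centre of its underside.
- masking_tape: a roll of masking tape, 104 mm across, 25 mm high, lying off the left-hand end of the box; a loose bystander. Origin: centre of its underside.
- lubricant: an upright yellow squeeze bottle with a black cap, 53 mm across, 135 mm tall, behind the right half of the box; a loose bystander. Origin: centre of its underside.
- chisel: a chisel with a blue handle, 255 mm long, 29 mm thick, lying close behind the box; a loose bystander. Origin: centre of its underside.

How it is judged:
On the way, in this order (a step that is already met when the one before it is completed fails the run):
1. the cover is slid fully open (to within 15 mm of its stop) (value of joint cover above 0.26 m), for 0.1 s.
2. the tagged valve is shut with the cover open (value of joint tagged_lever above 1.45 rad and value of joint cover above 0.25 m), for 0.1 s.
At the end, for the whole second after the job is handed in: The cover is closed again (within 12 mm of the end wall) and at rest, the tagged lever is within 0.12 rad of its shut stop, and the two levers without a tag are still open (within 0.15 rad) (value of joint cover below 0.012 m and value of joint tagged_lever above 1.45 rad and value of joint each of plain_a_lever, plain_b_lever below 0.15 rad and velocity of joint cover between -0.01 and 0.01 m/s); the robot touches nothing.
It fails at once if a valve without a tag is turned away from open (by more than 0.25 rad) (value of joint any of plain_a_lever, plain_b_lever above 0.25 rad).
It fails at once if a valve lever is taken between the fingers ((x of the grasp point in the frame of tagged_push between -0.02 and 0.03 m and y of the grasp point in the frame of tagged_push between -0.008 and 0.008 m and z of the grasp point in the frame of tagged_push below 0.012 m) or (x of the grasp point in the frame of plain_a_push between -0.02 and 0.03 m and y of the grasp point in the frame of plain_a_push between -0.008 and 0.008 m and z of the grasp point in the frame of plain_a_push below 0.012 m) or (x of the grasp point in the frame of plain_b_push between -0.02 and 0.03 m and y of the grasp point in the frame of plain_b_push between -0.008 and 0.008 m and z of the grasp point in the frame of plain_b_push below 0.012 m)).
It fails at once if a loose thing on the bench is lifted, carried or knocked (moved by more than 25 mm) (distance of any of wrench, screwdriver, marker, masking_tape, lubricant, chisel from where it was at the start of the episode above 0.025 m).
It also fails if it takes over 64 s, if anything falls off the work surface, if the arm or the gripper's body presses on something with over 40 N, if the wrist force passes 120 N, or if a joint passes its speed limit or range.

## Working session

There is one attempt and no reset: what is moved stays moved. The work goes in short steps, each a Python script; the robot and the scene stay as the last script left them, time stands still between calls to the robot, and variables do not carry over. Pictures are saved under pics/ and viewed, at most 10 in all, crops included, and the job is handed in when it is done.

```bash
mkdir -p pics; python3 - <<'E'
from station import *
import cv2
for n in("top","scene"):
    cv2.imwrite(f"pics/{n}0.png",snapshot(n)[:,:,::-1]); c=get_calibration(n); print(n,c)
print(get_calibration("wrist"),read_clock(),read_tool_rot(),read_finger_gap())
E
```

```text
top {'vfov': 54.227316702093596, 'cx': 323.88909914813485, 'cy': 237.87098883968812, 'distortion': array([-0.12365071,  0.        ,  0.        ,  0.        ,  0.        ]), 'view': array([[ 6.03398501e-03, -9.99977159e-01,  3.04508700e-03,
         7.72025812e-04],
       [-9.95520225e-01, -6.29436859e-03, -9.43390777e-02,
         5.75939758e-01],
       [ 9.43560898e-02, -2.46220512e-03, -9.95535467e-01,
         1.15143454e+00],
       [ 0.00000000e+00,  0.00000000e+00,  0.00000000e+00,
         1.00000000e+00]])}
scene {'vfov': 56.822805079706, 'cx': 318.91467201620895, 'cy': 237.62032229077167, 'distortion': array([-0.04291456,  0.        ,  0.        ,  0.        ,  0.        ]), 'view': array([[-0.6598714 , -0.75129645,  0.01110787,  0.36428656],
       [-0.50001782,  0.42804014, -0.75283718,  0.33422811],
       [ 0.56084929, -0.50232986, -0.65811305,  0.73015852],
       [ 0.        ,  0.        ,  0.        ,  1.        ]])}
{'vfov': 66.96145459711428, 'cx': 318.09506414751866, 'cy': 231.81342879942602, 'distortion': array([-0.00797735,  0.        ,  0.        ,  0.        ,  0.        ]), 'tool_from_camera': array([[-3.91107213e-04, -9.69440029e-01, -2.45328100e-01,
         7.17200661e-02],
       [ 9.99999809e-01, -4.96722799e-04,  3.68632155e-04,
         2.79039009e-04],
       [-4.79226828e-04, -2.45327909e-01,  9.69440038e-01,
        -1.78895512e-01],
       [ 0.00000000e+00,  0.00000000e+00,  0.00000000e+00,
         1.00000000e+00]])} 0.1 [-5.18170383e-04  9.82117629e-01  1.88267600e-01 -7.03360124e-05] 0.09386078191897776
```

View pics/top0.png

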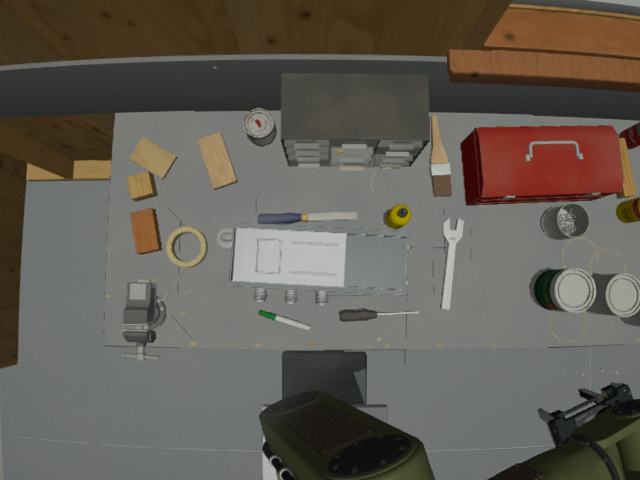

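View pics/scene0.png

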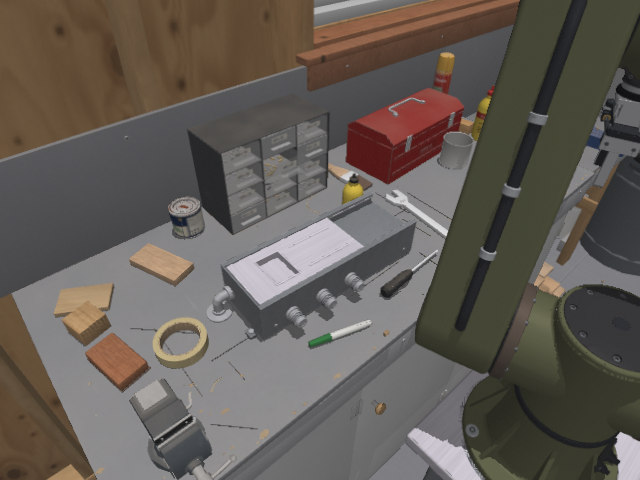

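```bash
cat > h.py <<'E'
from station import *
import numpy as np, cv2
from scipy.spatial.transform import Rotation as R
def rays(name,uv,pose=None):
    c=get_calibration(name); f=240/np.tan(np.radians(c["vfov"]/2))
    K=np.array([[f,0,c["cx"]],[0,f,c["cy"]],[0,0,1]])
    n=cv2.undistortPoints(np.float64(uv).reshape(-1,1,2),K,c["distortion"]).reshape(-1,2)
    d=np.c_[n,np.ones(len(n))]
    if name=="wrist":
        p,q=pose; T=np.eye(4); T[:3,:3]=R.from_quat(np.r_[q[1:],q[0]]).as_matrix(); T[:3,3]=p
        M=T@c["tool_from_camera"]
    else: M=np.linalg.inv(c["view"])
    return M[:3,3], d@M[:3,:3].T
def plane(name,uv,z,pose=None):
    o,d=rays(name,uv,pose); return o+d*((z-o[2])/d[:,2])[:,None]
def down(yaw): # tool z down, tool x at world yaw
    return np.array([0,np.cos(yaw/2),np.sin(yaw/2),0])
E
python3 - <<'E'
from h import *
im=cv2.imread("pics/top0.png")
m=(im.min(2)>185).astype(np.uint8); m[:220]=0;m[295:]=0;m[:,:225]=0;m[:,355:]=0
m=cv2.morphologyEx(m,cv2.MORPH_CLOSE,np.ones((5,5)))
cs=max(cv2.findContours(m,0,2)[0],key=cv2.contourArea)
P=plane("top",cs[:,0,:],0.094)[:,:2]
r=cv2.minAreaRect(np.float32(P*1000)); print(r, cv2.boxPoints(r))
# well dark outline crop and scene check
sc=cv2.imread("pics/scene0.png")
a=cv2.resize(im[215:305,220:360],None,fx=4,fy=4,interpolation=2);b=cv2.resize(sc[190:340,200:420],None,fx=2.5,fy=2.5,interpolation=2)
o=np.zeros((600,800,3),np.uint8)
a=cv2.resize(im[218:298,222:352],None,fx=3.4,fy=3.4,interpolation=2);o[:a.shape[0],:a.shape[1]]=a
b=cv2.resize(sc[210:310,215:375],None,fx=3.2,fy=3.2,interpolation=2);o[275:275+b.shape[0],:b.shape[1]]=b
cv2.imwrite("pics/c1.png",o)
E
```

```text
((522.621337890625, 60.847103118896484), (206.76620483398438, 123.0699691772461), 87.33258056640625) [[456.34174  -39.56024 ]
 [579.2784   -45.287727]
 [588.90094  161.25446 ]
 [465.9643   166.98193 ]]
```

View pics/c1.png

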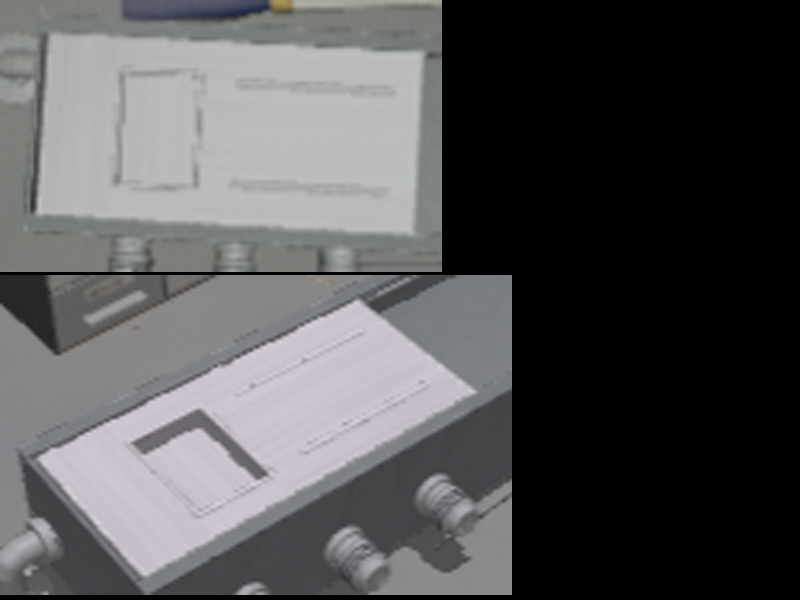

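The crop shows the closed cover with corners at about (235,228), (347,233), (344,286), (233,281) in the top image. The well is at the left part of it, with corners about (257,239), (282,239), (280,273), (256,272).

```bash
python3 - <<'E'
from h import *
f=lambda a: np.array(a)/3.4+[222,218]-.35
C=plane("top",f([(45,35),(424,52),(415,233),(38,213)]),.094)[:,:2]
W=plane("top",f([(120,70),(203,73),(198,188),(115,184)]),.094)[:,:2]
for Q in(C,W):
    print(Q.round(4).tolist(),"len",np.linalg.norm(Q[0]-Q[1]),np.linalg.norm(Q[0]-Q[3]),"mean",Q.mean(0))
    for i,j in((0,1),(3,2)): d=Q[i]-Q[j]; print("yaw deg",np.degrees(np.arctan2(-d[0],d[1])))
# scene-view check: well corners
g=lambda a:(np.array(a)-[0,275])/3.2+[215,210]-.35
print(plane("scene",g([(130,442),(203,410),(272,474),(197,516)]),.094).mean(0))
im=cv2.imread("pics/top0.png")
E
```

```text
[[0.592, 0.217], [0.5817, -0.0488], [0.4557, -0.0428], [0.4675, 0.2191]] len 0.2659709588871659 0.12454307883876344 mean [0.52424588 0.08611857]
yaw deg -2.231444375889111
yaw deg -2.574599463230997
[[0.5677, 0.1636], [0.566, 0.1054], [0.4859, 0.1078], [0.4881, 0.1656]] len 0.05820284850937006 0.0795890188901633 mean [0.52692449 0.13558537]
yaw deg -1.7070106094911612
yaw deg -2.2710238039865565
[0.52485811 0.13721079 0.094     ]
```

```bash
cat >> h.py <<'E'
yaw=np.radians(-2.3); ex=np.array([np.cos(yaw),np.sin(yaw)]); ey=np.array([-np.sin(yaw),np.cos(yaw)])
W0=np.array([0.526,0.1365]); O=W0-0.123*ey   # well closed, box origin
Q=down(yaw+np.pi/2)
def B(x,y,z): return np.r_[O+x*ex+y*ey,z]
def inbox(p): d=np.asarray(p)[:2]-O; return np.array([d@ex,d@ey])
E
python3 - <<'E'
from h import *
move_gripper(0.0)
movep(B(0,.123,.20),Q)
move_l(B(0,.123,.12),v=.2)
print(move_l(B(0,.123,.085),v=.05,guard=8), read_eef_pos(),read_contact_force())
print(move_l(B(0,.123-.012-.255,.085),v=.12,guard=20), read_eef_pos(),read_contact_force())
print(move_l(B(0,.123-.020-.285,.085),v=.04,guard=12), read_eef_pos(),inbox(read_eef_pos()),read_contact_force())
hold(.2)
cv2.imwrite("pics/top1.png",snapshot("top")[:,:,::-1]);print(read_clock(),read_joint_positions())
E
```

```text
False [0.52614223 0.13652701 0.08519178] [-0.2629285   0.38620384 -0.17995212]
False [ 0.51560635 -0.13026392  0.0852023 ] [-0.43198557  0.62604116 -0.48621485]
True [ 0.51436053 -0.15503307  0.08502123] [ 6.96472344e-05 -1.68765322e-01] [1.05660149 6.60268802 5.34216104]
8.7583 [-0.36195767  0.40355389  1.68131652  0.00228456  1.05744137 -0.32266898]
```

```bash
python3 - <<'E'
from h import *
p=read_eef_pos(); move_l([p[0]+.003*ey[0],p[1]+.003,p[2]],v=.05); p=read_eef_pos(); move_l([p[0],p[1],.2],v=.25)
move_l(B(0,.02,.2),v=.25)
hold(.2)
pose=read_eef_pos(),read_tool_rot(); im=snapshot("wrist")[:,:,::-1]; t=snapshot("top")[:,:,::-1]
cv2.imwrite("pics/w2.png",im);cv2.imwrite("pics/top2.png",t); np.savez("w2.npz",p=pose[0],q=pose[1])
print(read_clock())
E
```

```text
10.8083
```

View pics/w2.png

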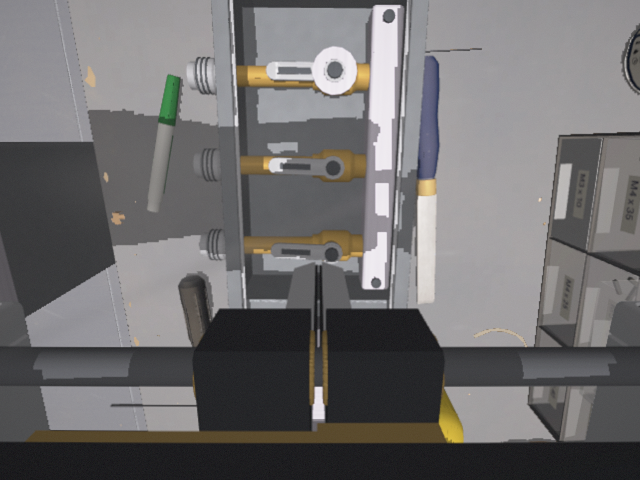

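The bay is open. The tagged valve is the leftmost one, with its stem nut at (335,70) and lever tip at (268,71). The plain stems are at (333,168) and (332,254), and all the levers point to the front.

```bash
python3 - <<'E'
from h import *
d=np.load("w2.npz"); pose=(d["p"],d["q"])
P=plane("wrist",[(335,70),(333,168),(332,254),(268,71),(268,165),(275,252)],.070,pose)
for p in P: print(p.round(4),inbox(p).round(4))
P=plane("wrist",[(228,50),(412,50),(228,200),(405,200)],.098,pose)
for p in P: print("rail",inbox(p).round(4))
t=cv2.imread("pics/top2.png"); cv2.imwrite("pics/c2.png",cv2.resize(t[210:310,220:470],None,fx=3,fy=3,interpolation=2))
E
```

```text
[0.5412 0.1567 0.07  ] [0.0144 0.1438]
[0.5372 0.0803 0.07  ] [0.0134 0.0673]
[0.5339 0.0046 0.07  ] [ 0.0132 -0.0085]
[0.4882 0.1582 0.07  ] [-0.0386  0.1432]
[0.4828 0.0851 0.07  ] [-0.0412  0.0699]
[0.4832 0.0086 0.07  ] [-0.0376 -0.0065]
rail [-0.063   0.1523]
rail [0.0678 0.1521]
rail [-0.0696  0.0448]
rail [0.0688 0.0445]
```

View pics/c2.png

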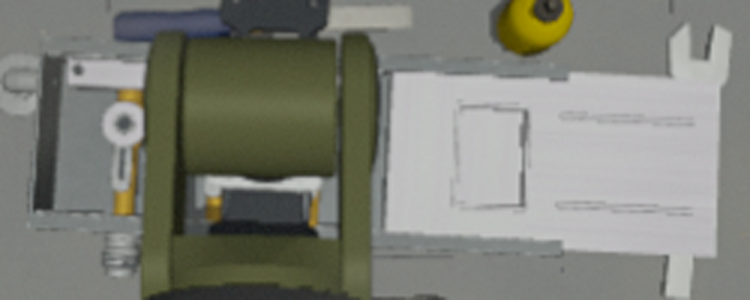

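```bash
python3 - <<'E'
from h import *
c=plane("top",np.array([(458,103),(525,110),(522,208),(455,205)])/3+[220,210]-.33,.094).mean(0); print("opening",.123-inbox(c)[1],inbox(c))
S=np.array([.014,.1438]); z=.060; r=.038
def tgt(th,ov=0):
    u=np.array([-np.cos(th),np.sin(th)]); n=np.array([-np.sin(th),-np.cos(th)])
    h=.0125*np.sin(th)+.008*np.cos(th)
    return S+r*u+(.007+h-ov)*n
a=tgt(0,-.010)
move_l(B(*a,.2),v=.25); move_l(B(*a,.11),v=.2)
g=move_l(B(*a,z),v=.08,guard=8); print(g,read_eef_pos(),read_contact_force())
if not g:
    for th in np.radians([0,15,30,45,60,75,90]):
        g=move_l(B(*tgt(th,.001),z),v=.07,guard=30)
        print(np.degrees(th).round(),g,inbox(read_eef_pos()).round(4),read_contact_force().round(1))
        if g: break
    else:
        b=tgt(np.pi/2,.008); g=move_l(B(*b,z),v=.03,guard=12)
        print("end",g,inbox(read_eef_pos()).round(4),read_contact_force().round(1),tgt(np.pi/2)); hold(.15)
print(read_clock())
E
```

```text
opening 0.2725660754177949 [-0.00144618 -0.14956608]
False [0.50213517 0.13332919 0.06040391] [0.11176146 0.11884896 0.46669854]
0.0 False [-0.0239  0.1303] [-0.8 -1.2  0.8]
15.0 False [-0.0269  0.1374] [-0.  -3.   2.2]
30.0 False [-0.0284  0.1463] [-1.2 -2.5  2.9]
45.0 False [-0.0274  0.1564] [-0.7 -0.9  3.5]
60.0 False [-0.023   0.1664] [-0.7  0.   4.9]
75.0 False [-0.0153  0.1753] [-1.2 -1.2  3. ]
90.0 False [-0.0045  0.1819] [-0.8 -0.2  3.2]
end True [-0.0037  0.1819] [-7.2  0.4 10.1] [-0.0055  0.1818]
15.2083
```

```bash
python3 - <<'E'
from h import *
x,y=inbox(read_eef_pos()); move_l(B(x-.006,y,.06),v=.05); move_l(B(x-.006,y,.2),v=.25); move_l(B(0,.02,.2),v=.25); hold(.2)
pose=read_eef_pos(),read_tool_rot(); im=snapshot("wrist")[:,:,::-1]
cv2.imwrite("pics/c3.png",cv2.resize(im[0:300,180:440],None,fx=2,fy=2)); print(read_clock(),pose)
E
```

```text
17.25 (array([0.52181034, 0.03469117, 0.19984312]), array([-0.00222519,  0.72053873,  0.69341031, -0.00106801]))
```

View pics/c3.png

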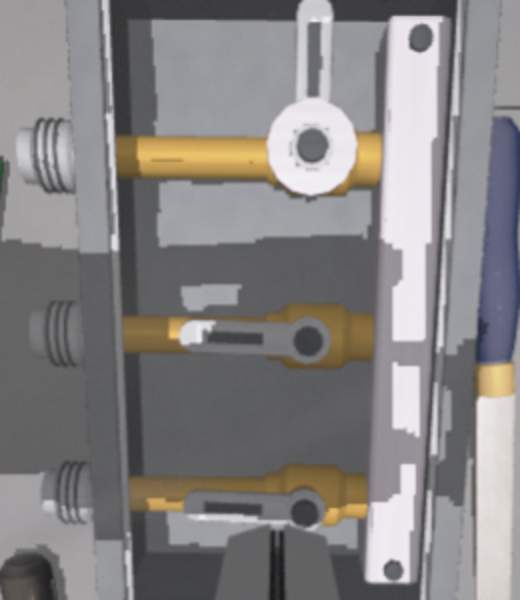

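The tagged lever now points left, at right angles to its pipe: its stem is at crop (313,145) and its tip is near (314,5). Both plain levers still point to the front. Next I close the cover.

```bash
python3 - <<'E'
from h import *
move_l(B(0,-.150,.2),v=.25); move_l(B(0,-.150,.12),v=.2)
g=move_l(B(0,-.150,.085),v=.05,guard=8); print(g,read_eef_pos())
if not g:
    print(move_l(B(0,.115,.085),v=.12,guard=20), inbox(read_eef_pos()))
    print(move_l(B(0,.160,.085),v=.04,guard=12), inbox(read_eef_pos()),read_contact_force()); hold(.3)
    x,y=inbox(read_eef_pos()); move_l(B(x,y-.004,.085),v=.05); move_l(B(x,y-.004,.2),v=.2); move_l(B(0,-.25,.25),v=.3); hold(.3)
    cv2.imwrite("pics/c4.png",cv2.resize(snapshot("top")[200:340,210:470,::-1],None,fx=3,fy=3,interpolation=2))
print(read_clock(),read_contact_force())
E
```

```text
False [ 0.51517258 -0.13630749  0.08518536]
False [-0.00018974  0.11492293]
True [-1.56496384e-05  1.43348545e-01] [ 0.29555087 -5.69319793  4.30320622]
25.6667 [-0.23777735  0.4058108  -0.28014134]
```

View pics/c4.png

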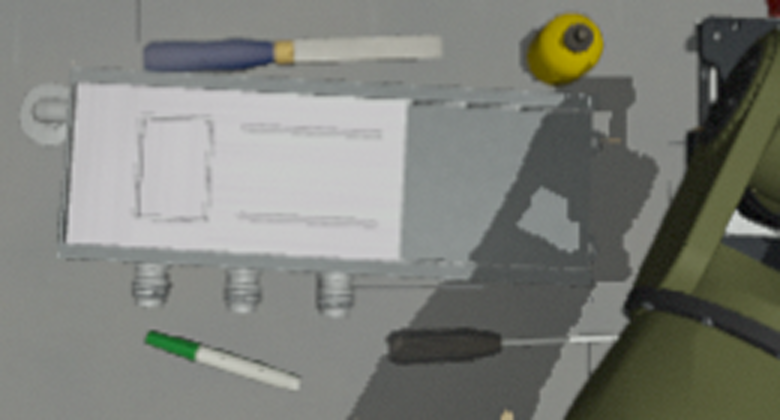

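The cover's left edge is back against the end wall (crop x≈75), and the finger stopped at box y = 143 mm, exactly as predicted. The tools have not moved and the arm is clear.

```bash
python3 -c "
from station import *
print(sign_off())"
```

```text
the job is handed in; nothing more can be done
None
```

The tagged valve (the leftmost) is shut against its stop, the cover is closed again, the other two valves are still open, no tool I could see had moved, and the job is handed in; the hand-in call returned no verdict.

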